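# Return the inspected flanged bushes to their caddy

## Task

The three round-flanged steel bushes have passed inspection: stand them upright in the blue three-compartment caddy, one to a compartment in order of size, with the largest next to the caddy's pull tab, the middle one in the centre and the smallest at the far end. Set each down gently rather than dropping it, and leave the two plain sleeves and the square-flanged bush where they stand.

Things in the scene. Friction and masses are not known exactly. Their poses are not given: they have to be found in the camera images.
- caddy: Low blue caddy, fixed, any yaw; three open compartments in a row. Outside 240 (x) by 82 (y) mm; walls and dividers 3 mm thick, 16 mm high from the bench; floor 4 mm above the bench. Compartments 76 by 76 mm inside, centres at x = +79, 0, -79 mm, y = 0. Round-ended pull tab, 40 mm wide, 10 to 16 mm above the bench, juts 34 mm out of the +x end. Origin: centre of underside, z up.
- bush_large: The large round-flanged bush: bare steel, a round flange 60 mm across and 6 mm thick at the bottom, above it a cylindrical barrel 42 mm across up to 52 mm total height, bore in its top; about 450 g; loose, standing upright on the bench at every start. Origin: centre of its underside; z up along its axis, yaw has no meaning.
- bush_medium: The medium round-flanged bush: bare steel, a round flange 48 mm across and 6 mm thick at the bottom, above it a cylindrical barrel 32 mm across up to 42 mm total height, bore in its top; about 230 g; loose, standing upright on the bench at every start. Origin: centre of its underside; z up along its axis, yaw has no meaning.
- bush_small: The small round-flanged bush: bare steel, a round flange 36 mm across and 6 mm thick at the bottom, above it a cylindrical barrel 22 mm across up to 32 mm total height, bore in its top; about 90 g; loose, standing upright on the bench at every start. Origin: centre of its underside; z up along its axis, yaw has no meaning.
- sleeve_wide: Wide plain sleeve, a look-alike to leave alone: bare steel cylinder without flange, 42 mm across, 46 mm high, bore in its top; about 320 g; loose, standing upright on the bench at every start. Origin: centre of its underside; z up along its axis.
- sleeve_narrow: Narrow plain sleeve, a look-alike to leave alone: bare steel cylinder without flange, 30 mm across, 38 mm high, bore in its top; about 130 g; loose, standing upright on the bench at every start. Origin: centre of its underside; z up along its axis.
- square_bush: Square-flanged bush, a look-alike to leave alone: bare steel, a square flange 48 by 48 mm and 6 mm thick at the bottom, a 32 mm barrel up to 42 mm total height, bore in its top; about 250 g; loose, standing upright on the bench at every start. Origin: centre of its underside; z up along its axis, x and y along the flange's sides.
Not all that is in view belongs to the job. What is shaped like the bush_large but purple or yellow is not meant.

How it is judged:
By the outcome, as a careful person would: the job done as asked, in the order asked, and still so for the second after the job is handed in, with the robot touching nothing.
It also fails if it takes over 80 s, if anything falls off the work surface, if the arm or the gripper's body presses on something with over 40 N, if the wrist force passes 120 N, or if a joint passes its speed limit or range.

## Robot

A 7-joint arm with a two-finger parallel gripper is mounted at the origin on the work surface. World frame = base frame: x ahead of the robot, y to its left, z up, the work surface at z = 0. Lengths are in m, angles in rad, forces in N, time in s.
With the tool pointing down it reaches from about 0.4 to 0.875 m from the base axis. Payload 19.3 kg.
Tool frame: the origin (TCP) lies between the finger pads; the fingertips stand 22 mm ahead of it and the grasp point (between the pads) lies 3 mm ahead of it (arm.tips_ahead is the distance from the TCP to the fingertips, in m); z points along the fingers, y is the line along which they close (so a half turn about z gives the same grasp; the last joint's range is limited). The gripper opens to 85 mm and grips with 20 to 120 N. Pads are 22 mm wide; open, the fingers measure 114 mm over their backs; the gripper's body (76 mm by 85 mm) begins 54 mm behind the grasp point. The pads swing forward as they close: fully open they stand 13 mm farther back than shut.
Start: joints at [1.192, 0.521, -0.036, 1.599, 0.021, 1.021, -0.113], TCP at [0.19, -0.595, 0.253] pointing down, gripper open.
Joint ranges: [-2.91, 2.91], [-0.3, 2.13], [-1.5, 1.42], [0.17, 2.43], [-1.26, 4.41], [0.16, 1.93], [-2.52, 2.52]. Speed limits (rad/s): [1.89, 1.89, 2.39, 2.39, 3.01, 3.01, 3.01].

## Interface

Orientations are given as a unit quaternion [w, x, y, z].
In Python, from workcell import arm, move_gripper, solve_ik, vision, sign_off gives the robot as it stands. Calls block until the motion is done:
- arm.move_pose(position, orientation): joint-space move of the TCP to a pose.
- arm.move_l(position, feed=0.15, orientation=None): straight line of the TCP; orientation=None keeps the orientation; feed is the mean speed in m/s.
- arm.move_j(angles): joint-space move.
- move_gripper(opening, effort=None): opening from 0.0 (shut) to 1.0 (fully open); effort is the grip in N (None keeps the last); returns when the fingers have stopped.
- arm.hold(seconds).
- solve_ik(position, orientation): joint angles nearest the present ones, or None.
- vision.camera(name): name is "scene" or "top"; returns the picture (480x640x3 uint8, red, green, blue); there is no depth.
- vision.camera_params(name): a dict with "vfov" (degrees; the focal length in pixels is half the picture's height over the tangent of half this angle, whatever the lens; pixels are square), "cx", "cy" (the principal point, pixels), "dist_coeffs" ([k1, k2, p1, p2, k3] as OpenCV has them; the pictures are not rectified), "rvec" (rotation vector, rad) and "tvec" (3), from world to camera coordinates, as OpenCV has them. Camera axes: x right, y down, z forward; pixel columns grow to the right and rows downward; lengths in m; the calibration is good to about 2 mm. A picture is of the moment at which its call begins. camera_params takes no time and is no camera call.
A pose or a line that the arm cannot do raises arm.IKError and nothing moves.
- sign_off(): hands the job in; it is judged then, once.
Readings, each from a call of its own:
- arm.get_clock(): time.
- arm.get_joint_positions(): joint angles.
- arm.get_qd(): joint speeds.
- arm.get_effort(): joint torques, N m.
- arm.get_position(): TCP position.
- arm.get_ee_rot(): TCP orientation.
- arm.get_ft_force(): force on the tool from outside, world axes, zero at the start.
- arm.get_wrist_torque(): the same for the moment, N m.
- arm.get_finger_gap(): opening from 0.0 (shut) to 1.0 (fully open).
- arm.get_grasp_force(): force on a finger pad.
Only numpy, scipy, OpenCV 4.12 (cv2) and the standard library are available. Lean on these libraries where they do the work, as an engineer would, in place of code of your own. Each camera call takes 0.05 s, during which the arm holds its last target. There are 200 camera calls.

## Working session

There is one attempt and no reset: what is moved stays moved. The work goes in short steps, each a Python script; the robot and the scene stay as the last script left them, time stands still between calls to the robot, and variables do not carry over. Pictures are saved under pics/ and viewed, at most 14 in all, crops included, and the job is handed in when it is done.

```bash
ls; mkdir -p pics
python3 - <<'E'
from workcell import arm, vision
import cv2
for n in("scene","top"):
    cv2.imwrite(f"pics/{n}0.png",vision.camera(n)[...,::-1]); print(n,vision.camera_params(n))
print(arm.get_clock(),arm.get_ee_rot())
E
```

```text
pics
scene {'vfov': 52.80442871097363, 'cx': 316.9803110333048, 'cy': 244.32278310360772, 'dist_coeffs': array([-0.07280021,  0.        ,  0.        ,  0.        ,  0.        ]), 'rvec': array([ 1.98828726,  1.02294142, -0.54344705]), 'tvec': array([-0.30892098, -0.2027616 ,  1.32964713])}
top {'vfov': 45.38634066055169, 'cx': 318.12275162187797, 'cy': 250.00691641106602, 'dist_coeffs': array([-0.17285132,  0.        ,  0.        ,  0.        ,  0.        ]), 'rvec': array([ 2.11463307, -2.10370859,  0.19308347]), 'tvec': array([0.01633576, 0.47040612, 1.2028659 ])}
0.1 [-4.73493103e-04  9.88102190e-01  1.53798006e-01 -1.06278694e-04]
```

View pics/scene0.png

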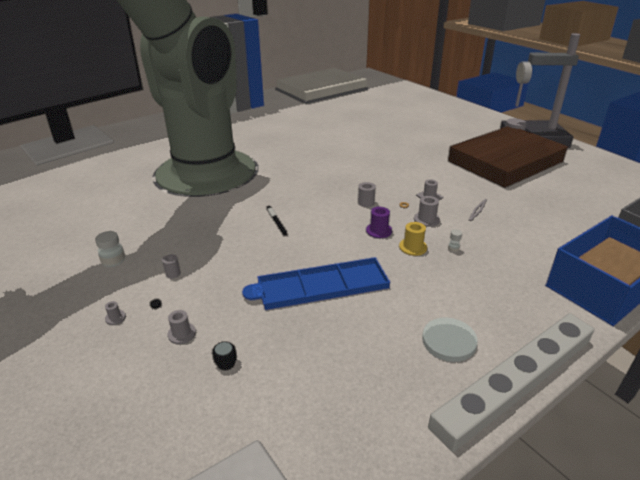

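View pics/top0.png

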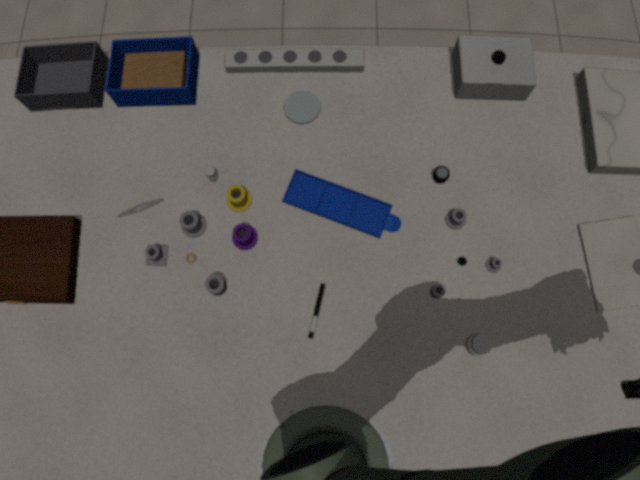

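The scene view shows grey parts at (428,210), (430,190), (367,195) on the far side and (179,325), (113,313), (171,266) on the near side. The purple part at (380,222) and the yellow one at (414,238) are decoys. In the top view:
- **Round-flange candidates:** (192,222) is the large, (457,217) the medium and (494,264) the small.
- **Look-alikes:** (155,253) has the square flange. (216,284) and (438,290) look like flangeless sleeves.
- **Caddy:** its tab is at (393,223).

I'll confirm these in one enlarged crop.

Run:
```python
import cv2,numpy as np
t=cv2.imread("pics/top0.png");s=cv2.imread("pics/scene0.png")
def c(im,x,y,w,h): return cv2.resize(im[y:y+h,x:x+w],(400,300),interpolation=cv2.INTER_CUBIC)
o=np.vstack([np.hstack([c(t,130,200,133,100),c(t,405,200,133,100)]),np.hstack([c(s,340,165,133,100),c(s,85,245,133,100)])])
cv2.imwrite("pics/crop0.png",np.clip(o*1.5,0,255).astype(np.uint8))
```

```text
(no output)
```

View pics/crop0.png

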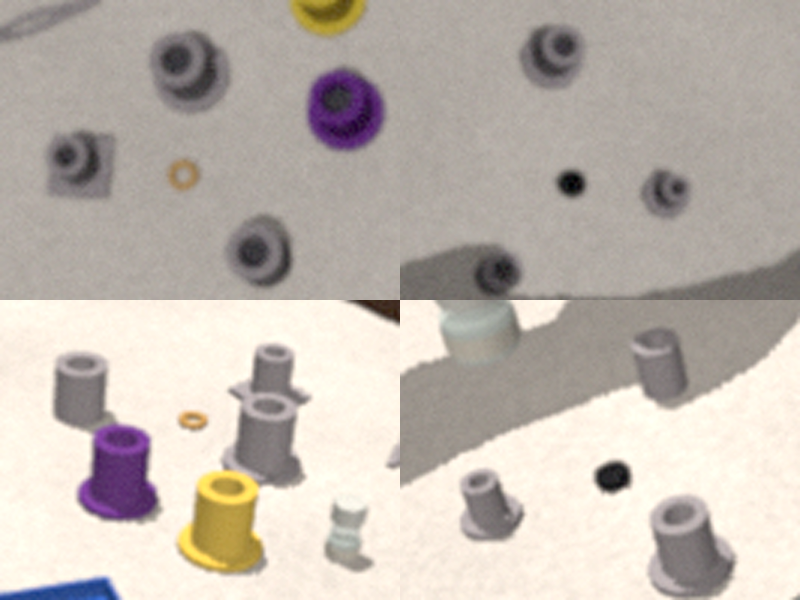

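The crop confirms the identification:
- **Large:** top view (192,222), round flange, widest and tallest.
- **Medium:** top view (457,217), round flange.
- **Small:** top view (494,264), round flange.
- **Left alone:** (155,253) has a square flange; (216,284) and (438,290) have none.

Next I'll find their positions.

```bash
cat > loc.py <<'E'
import cv2,numpy as np
from scipy.optimize import least_squares
from workcell import vision
def cam(n):
    p=vision.camera_params(n);f=240/np.tan(np.radians(p['vfov'])/2)
    K=np.array([[f,0,p['cx']],[0,f,p['cy']],[0,0,1]]);R=cv2.Rodrigues(np.array(p['rvec']))[0]
    return K,np.array(p['dist_coeffs']),R,np.array(p['tvec'])
def cast(n,px,z):
    K,d,R,t=cam(n)
    u=cv2.undistortPoints(np.asarray(px,float).reshape(-1,1,2),K,d)[:,0]
    D=np.c_[u,np.ones(len(u))]@R; C=-R.T@t
    return (C+D*((z-C[2])/D[:,2])[:,None])[:,:2]
def proj(n,P):
    K,d,R,t=cam(n)
    return cv2.projectPoints(np.asarray(P,float).reshape(-1,1,3),cv2.Rodrigues(R)[0],t,K,d)[0][:,0]
def caddy(im):
    """Centre and yaw (+x towards the tab) from the blue mask near the middle of the top picture."""
    h=cv2.cvtColor(im,cv2.COLOR_RGB2HSV)
    m=cv2.inRange(h,(105,130,30),(125,255,255)); m[:150]=0
    c=max(cv2.findContours(m,cv2.RETR_EXTERNAL,cv2.CHAIN_APPROX_NONE)[0],key=cv2.contourArea)
    w=cast("top",c.reshape(-1,2),.014)
    o=w.min(0)-.02
    g=np.zeros((500,500),np.uint8); cv2.fillPoly(g,[np.round((w-o)*1000).astype(np.int32)],255)
    b=cv2.morphologyEx(g,cv2.MORPH_OPEN,cv2.getStructuringElement(cv2.MORPH_ELLIPSE,(61,61)))
    (cx,cy),sz,_=r=cv2.minAreaRect(cv2.findNonZero(b))
    B=cv2.boxPoints(r); e=[B[1]-B[0],B[2]-B[1]]; e=max(e,key=np.linalg.norm)
    tab=np.array(cv2.minEnclosingCircle(cv2.findNonZero(g))[0])-(cx,cy)
    if e@tab<0:e=-e
    return np.array([cx,cy])/1000+o,np.arctan2(e[1],e[0]),sz
def flange(im,px,R):
    """Flange centre: circle of known radius on the outline's nadir side, z=3 mm."""
    K,d,Rm,t=cam("top"); nad=(-Rm.T@t)[:2]
    x,y=map(int,px); r=24; g=cv2.GaussianBlur(cv2.cvtColor(im,cv2.COLOR_RGB2GRAY),(3,3),0)[y-r:y+r,x-r:x+r]
    m=(g<np.median(np.r_[g[0],g[-1],g[:,0],g[:,-1]])*.88).astype(np.uint8)
    m=cv2.morphologyEx(m,cv2.MORPH_CLOSE,np.ones((3,3)))
    cs=cv2.findContours(m,cv2.RETR_EXTERNAL,cv2.CHAIN_APPROX_NONE)[0]
    c=max(cs,key=lambda k:cv2.pointPolygonTest(k,(r,r),True))
    w=cast("top",c.reshape(-1,2)+[x-r,y-r],.003); c0=cast("top",[px],.003)[0]
    u=(nad-c0)/np.linalg.norm(nad-c0); s=w[(w-w.mean(0))@u>-.3*R]
    f=least_squares(lambda q:np.hypot(*(s-q[:2]).T)-q[2],[*c0,R],loss='soft_l1',f_scale=.001)
    f2=least_squares(lambda q:np.hypot(*(s-q).T)-R,c0,loss='soft_l1',f_scale=.001)
    return f2.x,f.x,cv2.contourArea(c)
E
python3 - <<'E'
from loc import *
im=cv2.imread("pics/top0.png")[...,::-1].copy();sc=cv2.imread("pics/scene0.png")
c,y,sz=caddy(im);print("caddy",c,np.degrees(y),sz)
A=np.array([np.cos(y),np.sin(y)]);B=np.array([-A[1],A[0]])
for n,k in(("top",im[...,::-1].copy()),("scene",sc)):
    P=[[*(c+a*.12*A+b*.041*B),.016] for a,b in((1,1),(1,-1),(-1,-1),(-1,1))]
    cv2.polylines(k,[np.round(proj(n,P)).astype(int).reshape(-1,1,2)],1,(0,255,255),1)
    for px,R,r,H in(((192,222),.03,.021,.052),((457,217),.024,.016,.042),((494,264),.018,.011,.032)):
        p,f,a=flange(im,px,R)
        if n=="top":print(p,f,a,np.hypot(*p))
        for z,q in((.006,R),(H,r)):
            t=np.linspace(0,6.28,40);P=np.c_[p[0]+q*np.cos(t),p[1]+q*np.sin(t),0*t+z]
            cv2.polylines(k,[np.round(proj(n,P)*1).astype(int).reshape(-1,1,2)],1,(0,0,255),1)
    if n=="top": a=cv2.resize(k[150:310,140:540],(800,320))
    else: b=k[160:360,90:490]; b=cv2.resize(b,(560,280))
cv2.imwrite("pics/chk.png",np.vstack([a,np.pad(b,((0,0),(0,240),(0,0)))]))
for px in((155,253),(216,284),(243,236),(238,196),(438,290),(440,174)):print(px,cast("top",[px],.02)[0])
E
```

```text
caddy [ 0.58554151 -0.0257417 ] -110.9849 (241.23342895507812, 78.6461181640625)
[0.53827444 0.30755558] [0.53780716 0.30713224 0.02947296] 560.5 0.6199433873074335
[ 0.55307924 -0.29327784] [ 0.55301746 -0.29323687  0.02393703] 363.5 0.6260259847814887
[ 0.44767759 -0.37703023] [ 0.4482435  -0.37774106  0.01872861] 202.5 0.5852922484098189Traceback (most recent call last):
  File "<stdin>", line 16, in <module>
    return _nx.concatenate(arrs, 0, dtype=dtype, casting=casting)
           ~~~~~~~~~~~~~~~^^^^^^^^^^^^^^^^^^^^^^^^^^^^^^^^^^^^^^^
ValueError: all the input arrays must have same number of dimensions, but the array at index 0 has 2 dimension(s) and the array at index 1 has 3 dimension(s)
```

Run:
```python
from loc import *
from workcell import solve_ik,arm
im=cv2.imread("pics/top0.png")[...,::-1].copy();sc=cv2.imread("pics/scene0.png")
c,y,sz=caddy(im);A=np.array([np.cos(y),np.sin(y)]);B=np.array([-A[1],A[0]])
S=(((192,222),.03,.021,.052),((457,217),.024,.016,.042),((494,264),.018,.011,.032))
ps=[flange(im,s[0],s[1])[0] for s in S]
def draw(n,k):
    P=[[*(c+a*.12*A+b*.041*B),.016] for a,b in((1,1),(1,-1),(-1,-1),(-1,1))]
    cv2.polylines(k,[np.round(proj(n,P)).astype(int).reshape(-1,1,2)],1,(0,255,255),1)
    for p,(_,R,r,H) in zip(ps,S):
        for z,q in((.006,R),(H,r)):
            t=np.linspace(0,6.28,40);P=np.c_[p[0]+q*np.cos(t),p[1]+q*np.sin(t),0*t+z]
            cv2.polylines(k,[np.round(proj(n,P)).astype(int).reshape(-1,1,2)],1,(0,0,255),1)
    return k
a=cv2.resize(draw("top",im[...,::-1].copy())[150:310,140:540],(800,320))
b=cv2.resize(draw("scene",sc)[160:360,90:490],(560,280))
cv2.imwrite("pics/chk.png",np.vstack([a,np.pad(b,((0,0),(0,240),(0,0)))]))
for px in((155,253),(216,284),(243,236),(238,196),(438,290),(440,174)):
    q=cast("top",[px],.02)[0];d=[q-p for p in ps];i=np.argmin([np.hypot(*v) for v in d]);print(px,q,i,np.hypot(*d[i]),np.degrees(np.arctan2(d[i][1],d[i][0])))
for p in ps+[c+k*A for k in(.079,0,-.079)]:
    for ps_ in range(-180,180,30 if 0 else 45):
        h=np.radians(ps_+69)/2
        for z in(.04,.16):
            s=solve_ik([*p,z],[0,np.cos(h),np.sin(h),0]); print(p.round(3),ps_+69,z,None if s is None else np.round(s,2)[[0,6]])
print(arm.tips_ahead,arm.get_clock())
```

```text
(155, 253) [0.46756097 0.38904495] 0 0.10789305349254143 130.95023739079866
(216, 284) [0.39801051 0.24544628] 0 0.1533999132570592 -156.11608889392446
(243, 236) [0.50733206 0.1884415 ] 0 0.12306743765855836 -104.56192107316981
(238, 196) [0.60110396 0.20330082] 0 0.12172347684150797 -58.92457370203721
(438, 290) [ 0.38670886 -0.24590234] 2 0.14460881729166453 114.9363668616781
(440, 174) [ 0.65554429 -0.26055035] 1 0.1075647446334577 17.71355744798719
[0.538 0.308] -111 0.04 [0.12 1.3 ]
[0.538 0.308] -111 0.16 [0.12 1.42]
[0.538 0.308] -66 0.04 [-1.14 -2.5 ]
[0.538 0.308] -66 0.16 [-1.26 -2.5 ]
[0.538 0.308] -21 0.04 [-0.86 -2.14]
[0.538 0.308] -21 0.16 [-0.87 -2.28]
[0.538 0.308] 24 0.04 [-0.36 -2.13]
[0.538 0.308] 24 0.16 [-0.16 -2.2 ]
[0.538 0.308] 69 0.04 [-0.24 -1.5 ]
[0.538 0.308] 69 0.16 [-0.06 -1.52]
[0.538 0.308] 114 0.04 [-0.2  -0.76]
[0.538 0.308] 114 0.16 [ 0.06 -0.87]
[0.538 0.308] 159 0.04 [-0.23  0.06]
[0.538 0.308] 159 0.16 [ 0.09 -0.11]
[0.538 0.308] 204 0.04 [0.04 0.58]
[0.538 0.308] 204 0.16 [0.04 0.73]
[ 0.553 -0.293] -111 0.04 [ 0.02 -2.51]
[ 0.553 -0.293] -111
[... 2265 characters left out ...]
]
[ 0.586 -0.026] 159 0.16 [0.49 0.63]
[ 0.586 -0.026] 204 0.04 [0.62 1.09]
[ 0.586 -0.026] 204 0.16 [0.71 1.16]
[0.614 0.048] -111 0.04 [0.56 1.73]
[0.614 0.048] -111 0.16 [0.56 1.85]
[0.614 0.048] -66 0.04 [-0.41 -2.51]
[0.614 0.048] -66 0.16 [-0.57 -2.46]
[0.614 0.048] -21 0.04 [-0.16 -2.13]
[0.614 0.048] -21 0.16 [-0.05 -2.23]
[0.614 0.048] 24 0.04 [-0.06 -1.5 ]
[0.614 0.048] 24 0.16 [ 0.05 -1.55]
[0.614 0.048] 69 0.04 [ 0.06 -0.89]
[0.614 0.048] 69 0.16 [ 0.15 -0.85]
[0.614 0.048] 114 0.04 [ 0.2  -0.27]
[0.614 0.048] 114 0.16 [ 0.27 -0.18]
[0.614 0.048] 159 0.04 [0.3  0.41]
[0.614 0.048] 159 0.16 [0.36 0.51]
[0.614 0.048] 204 0.04 [0.48 1.02]
[0.614 0.048] 204 0.16 [0.56 1.07]
0.022 0.1
```

View pics/chk.png

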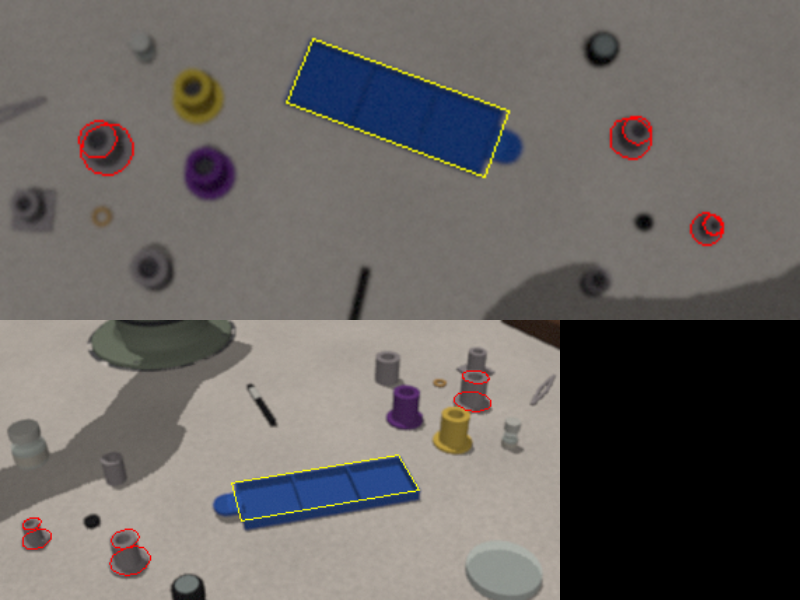

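The outlines overlay the parts within about 2 mm in both views. I'll start with the small bush.

```bash
cat > job.py <<'E'
from loc import *
from workcell import arm,move_gripper
C=np.array([.58554,-.02574]);Y=np.radians(-110.985);A=np.array([np.cos(Y),np.sin(Y)])
P={'small':((.44796,-.37738),69,.034,.022,-.079),'medium':((.55305,-.29326),69,.040,.032,0),'large':((.53805,.30735),90,.042,.042,.079)}
q=lambda d:[0,np.cos(np.radians(d)/2),np.sin(np.radians(d)/2),0]
T=.14
def pick(n):
    p,psi,z,w,_=P[n]
    move_gripper(min(1,(w+.034)/.085),40)
    arm.move_pose([*p,T],q(psi)); arm.move_l([*p,z+.03],.2); arm.move_l([*p,z],.06)
    move_gripper(0,40)
    f0=arm.get_ft_force()[2]; arm.move_l([*p,T],.15)
    print(n,'gap mm',arm.get_finger_gap()*85,'grip',arm.get_grasp_force(),'dFz',arm.get_ft_force()[2]-f0,'t',arm.get_clock())
def place(n):
    p,psi,z,w,k=P[n]; g=C+k*A; zf=z+.004
    arm.move_l([*g,T],.2,q(69)); arm.move_l([*g,zf+.015],.15); arm.move_l([*g,zf+.003],.05); arm.hold(.15)
    f0=arm.get_ft_force()[2]
    for i in range(1,13):
        arm.move_l([*g,zf+.003-i*.0005],.02); f=arm.get_ft_force()[2]-f0
        if f>2.5:break
    print('down',i,'dF',f,arm.get_position(),arm.get_clock())
    move_gripper(min(1,(w+.014)/.085)); arm.move_l([*g,T],.15)
    print('t',arm.get_clock())
E
python3 - <<'E'
from job import *
pick('small')
for n in('scene','top'):cv2.imwrite(f'pics/p1{n}.png',vision.camera(n)[...,::-1])
E
```

```text
small gap mm 20.035202573460463 grip 39.13224399089813 dFz -6.7713666106032715 t 4.2917
```

View pics/p1scene.png

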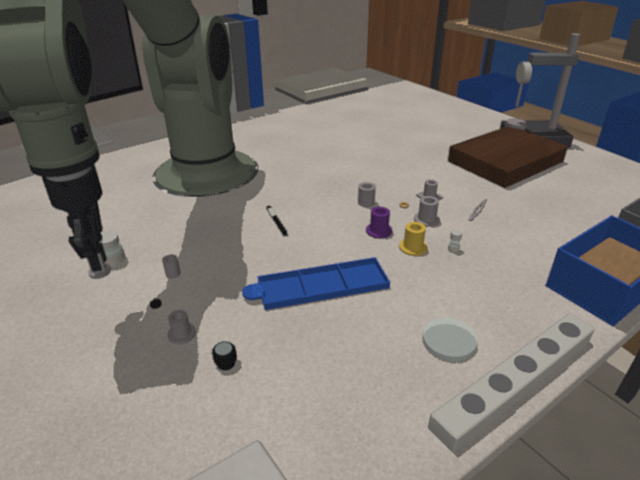

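The small bush is in the gripper at about (97,268). Next I'll place it.

Run:
```python
from job import *
place('small')
pick('medium')
cv2.imwrite(f'pics/p2.png',vision.camera('scene')[...,::-1])
```

```text
down 6 dF 9.259892868754255 [0.61387641 0.04801677 0.03843186] 9.6
t 10.7333
medium gap mm 30.183439240202045 grip 39.74307060241699 dFz -7.768668789832772 t 14.8167
```

View pics/p2.png

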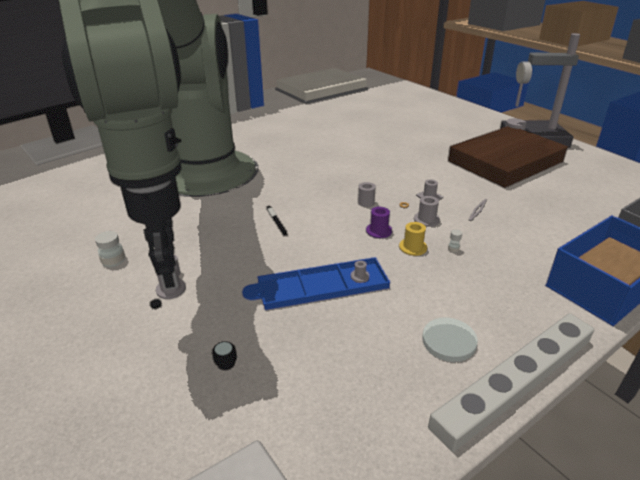

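The small bush stands upright in the far compartment at (361,270), and the medium one is held at (170,285). Next I'll place the medium and pick the large.

```bash
sed -i "s/,.02); f=/,.02); arm.hold(.05); f=/" job.py
python3 - <<'E'
from job import *
place('medium')
pick('large')
cv2.imwrite(f'pics/p3.png',vision.camera('scene')[...,::-1])
E
```

```text
down 6 dF 11.170424563899228 [ 0.58561735 -0.0257534   0.04449929] 19.4
t 20.4917
large gap mm 40.28518801644461 grip 40.92970311641693 dFz -9.443859861462368 t 24.525
```

View pics/p3.png

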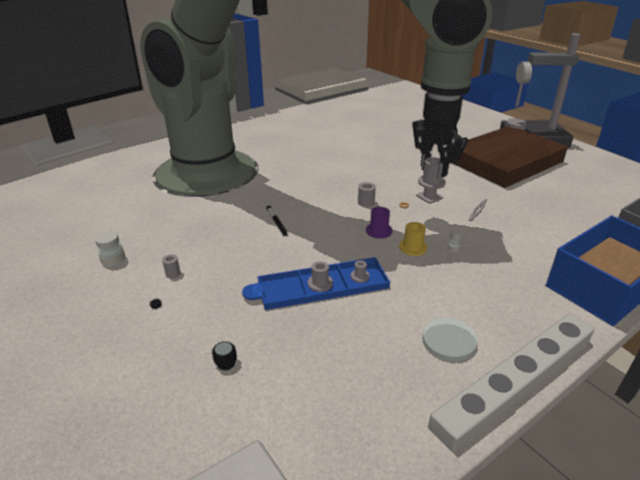

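The medium bush stands in the centre compartment at (320,278). The large is held at (432,170), and the look-alikes haven't moved. I'll place the large now.

Run:
```python
from job import *
place('large')
arm.move_pose([.45,-.3,.3],q(69))
t,s=[vision.camera(n)[...,::-1] for n in('top','scene')]
cv2.imwrite('pics/end.png',np.vstack([cv2.resize(t[150:310,130:530],(800,320)),np.pad(cv2.resize(s[160:360,90:490],(560,280)),((0,0),(0,240),(0,0)))]))
print(arm.get_clock())
```

```text
down 6 dF 9.976816943413121 [ 0.55730874 -0.09951036  0.04644687] 29.775
t 30.85
32.025
```

View pics/end.png

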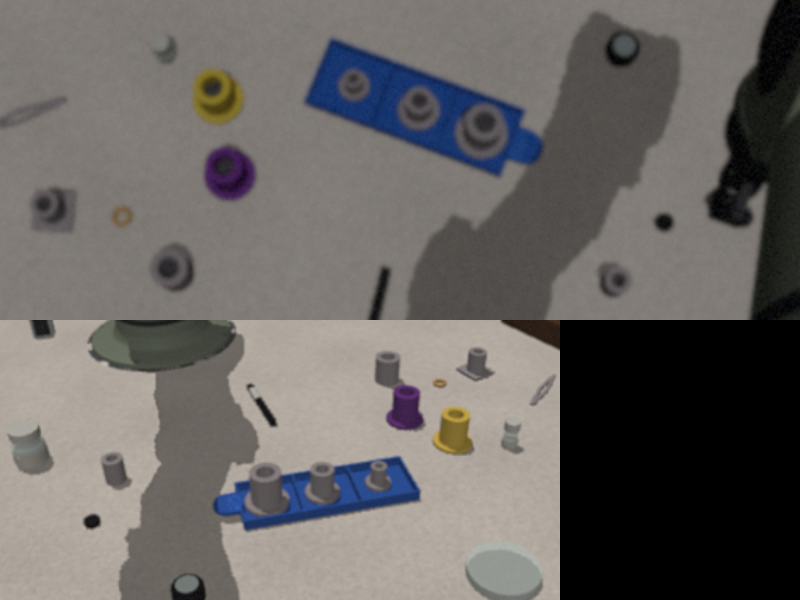

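All three stand upright inside their compartments: the large by the tab at crop (483,130), the medium at (419,107) and the small at (353,85). Nothing else has moved.

```bash
python3 -c "
from workcell import sign_off;print(sign_off())"
```

```text
the job is handed in; nothing more can be done
None
```

The job is handed in at about 32 s: all three bushes stand upright in the caddy (largest by the tab, medium in the centre, smallest at the far end), and the look-alikes were left where they stood.

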